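# Stack the bench weights on their two stands

## Robot

A 6-joint arm with a two-finger parallel gripper is mounted at the origin on the work surface. World frame = base frame: x ahead of the robot, y to its left, z up, the work surface at z = 0. Lengths are in m, angles in degrees, forces in N, time in s.
With the tool pointing down it reaches from about 0.35 to 0.875 m from the base axis. Payload 15.5 kg.
Tool frame: the origin (TCP) lies midway between the tips of the shut fingers; the grasp point (between the pads) lies 19 mm behind it (arm.tcp_to_grasp is the distance from the TCP to the grasp point, in m); z points along the fingers, y is the line along which they close (so a half turn about z gives the same grasp; the last joint's range is limited). The gripper opens to 85 mm and grips with 20 to 120 N. Pads are 22 mm wide; open, the fingers measure 114 mm over their backs; the gripper's body (76 mm by 85 mm) begins 54 mm behind the grasp point. The pads swing forward as they close: fully open they stand 13 mm farther back than shut.
Start: joints at [-69.987, 28.281, 77.091, -0, 74.628, -5.472], TCP at [0.269, -0.564, 0.231] pointing down, gripper open.
Joint ranges: [-166.48, 166.48], [-47.26, 123.95], [12.59, 153.08], [-70.14, 250.14], [6.76, 159.57], [-176.63, 176.63]. Speed limits (degrees/s): [108.29, 108.29, 147.25, 172.46, 172.46, 172.46].

## Interface

Orientations are given as a 3x3 rotation matrix whose columns are the frame's x, y, z axes.
In Python, from bench import arm gives the robot as it stands.
- The arm moves only by the shell command python3 -m jog 'ROWS'. ROWS is a JSON object whose one key "series" holds one flat list of numbers, 7 for each row, row after row: the shift along the tool's x, y, z in units of 25 mm (1.0 is 25 mm), then the turn, a rotation vector about the tool's x, y, z in units of 6 degrees (1.0 is 6 degrees), then the opening, from 0 (shut) to 1 (fully open). A call has 1 to 12 rows; each row is the pose to reach, as a shift and turn from the pose commanded when the call began, along the tool's axes at that moment; what a row does not reach only later rows make up. A row lasts 1/8 s, in which the tool goes at most 62.5 mm and 10.7 degrees, less where a joint would pass 70% of its speed; a pose out of reach is approached as far as the arm can. A call with a gripper value outside its range is refused whole. The fingers move at their own pace and stop on an object; the grip force is fixed at half the most. Time passes only in rows, so rows that repeat a pose let the fingers close. It gives the time, the measured TCP pose, the force, the opening and the grip force at its end, in the units of the state.
- arm.read_state(): the state, without advancing time (a new reading comes with each control period).
- arm.capture(name): name is "scene" or "top" or "wrist"; returns a dict with "frame" (384x512x3 uint8, blue, green, red), "mtx" (3x3 intrinsics, pixels), "origin" and "orientation" of the camera in the world; the wrist camera has in their place "T_tool_cam" (4x4, takes a point from camera to tool coordinates, whose origin is the TCP and whose axes are the flange's). Camera axes: x right, y up, looking along -z (the intrinsics and any distortion apply to the point x, -y, -z); pixel columns grow to the right and rows downward; lengths in m; the calibration is good to about 2 mm. The wrist camera is an equidistant fisheye: a pixel r from the principal point sees the ray r / f radians off the axis. A picture is of the moment at which its call begins: read the wrist's pose just before it. There is no depth.
- arm.finish_job(): hands the job in; it is judged then, once.
Trained networks look in a picture, given as the dict that the camera call returned (one of the last four; its "shot" number tells which), for a name from the list of things; names that differ only in an ending like _2 or _b are one class to them, and where a whole thing is asked for, a point or a joint stands for the part that bears it (a point fixed in the world has none). Each returns a list of dicts, best first, with "confidence" (0 to 1); they miss things now and then, are a little off and sometimes report something else, mostly with a low value. They report only what shows in the picture. A call takes as long as a camera call. They do not tell look-alikes from the thing itself.
- arm.spot_in(name, picture): "centre" ([x, y, z] in m, in the coordinates of the camera as it stood for that picture, good to about 4 mm: the middle of the surface that is visible of it).
The state is a dict: "t": time; "joint_pos": joint angles; "dq": joint speeds; "effort": joint torques, N m; "tool_pos": TCP position; "tcp_rot": TCP orientation; "contact_force": force on the tool from outside, world axes, zero at the start; "wrist_torque": the same for the moment, N m; "width": opening from 0.0 (shut) to 1.0 (fully open); "gripper_force": force on a finger pad.
Only numpy, scipy, OpenCV 4.12 (cv2) and the standard library are available. Lean on these libraries where they do the work, as an engineer would, in place of code of your own. Each camera call takes 0.05 s, during which the arm holds its last target. There are 200 camera calls.

## Task

Put the loose press weights back on their two stands, over the spindles and lying flat. On the red stand goes the steel weight first, the brass weight on top of it, and the orange knob over the spindle's tip as the last piece; on the blue stand goes the black weight and then the wooden knob on top. Leave the amber glue jar and the white tub standing where they are.

Things in the scene. Friction and masses are not known exactly. Their poses are not given: they have to be found in the camera images.
- steel_weight: Bright grey steel weight, the widest: a plain thick ring lying flat, 60 mm across, 20 mm thick, with a 20 mm through hole in its middle, about 390 g. Origin: centre of the underside; z up along the hole.
- brass_weight: Yellow brass weight, the narrowest: a plain thick ring lying flat, 48 mm across, 20 mm thick, with a 20 mm through hole in its middle, about 240 g. Origin: centre of the underside; z up along the hole.
- black_weight: Black rubber-coated weight: a plain thick ring lying flat, 54 mm across, 20 mm thick, with a 20 mm through hole in its middle, about 280 g. Origin: centre of the underside; z up along the hole.
- orange_knob: Orange plastic cap knob: 36 mm tall, a 40 mm wide flange 6 mm high at the foot and above it a 28 mm wide round grip with a solid top; from below it has a blind bore, 18 mm wide and 22 mm deep. It stands upright, bore down; about 40 g. Origin: centre of the underside; z up.
- wood_knob: Pale wooden cap knob: 36 mm tall, a 40 mm wide flange 6 mm high at the foot and above it a 28 mm wide round grip with a solid top; from below it has a blind bore, 18 mm wide and 22 mm deep. It stands upright, bore down; about 40 g. Origin: centre of the underside; z up.
- red_stand: Weight stand with a red base, fixed to the table: a round base 90 mm across and 12 mm high, on it a plywood plate 74 mm across whose top is 16 mm above the table, and from its middle an upright steel spindle 10 mm thick with a rounded tip 70 mm above the table (54 mm above the plate). Origin: centre of the base's underside, at table height; z up along the spindle.
- blue_stand: Weight stand with a blue base, fixed to the table: a round base 90 mm across and 12 mm high, on it a plywood plate 74 mm across whose top is 16 mm above the table, and from its middle an upright steel spindle 10 mm thick with a rounded tip 50 mm above the table (34 mm above the plate). Origin: centre of the base's underside, at table height; z up along the spindle.
- glue_jar: Amber glass glue jar with a black cap and a paper label, 42 mm across, 55 mm tall, loose, standing among the work. To be left alone. Origin: centre of the underside.
- white_tub: White plastic tub with a white cap, 36 mm across, 45 mm tall, loose, standing among the work. To be left alone. Origin: centre of the underside.
Not all that is in view belongs to the job. Of the things that look like the orange_knob, take the one that is farthest to the robot's left at the start. Of the things that look like the black_weight, take the one that is farthest to the robot's left at the start.

How it is judged (in metres and radians):
At the end, for the whole second after the job is handed in: Undersides above the table: red stand: steel weight 16 mm, brass weight 36 mm, orange knob 56 mm; blue stand: black weight 16 mm, wooden knob 36 mm. Each within 4 mm of that height and 9 mm of the spindle axis, level within 0.1 rad, at rest, released (horizontal distance between each of steel_weight, brass_weight, orange_knob and red_stand below 0.009 m and z of steel_weight in the frame of red_stand between 0.012 and 0.02 m and angle between each of steel_weight, brass_weight, orange_knob, black_weight, wood_knob's own z axis and vertical below 0.1 rad and linear speed of each of steel_weight, brass_weight, orange_knob, black_weight, wood_knob below 0.02 m/s and z of brass_weight in the frame of red_stand between 0.032 and 0.04 m and z of orange_knob in the frame of red_stand between 0.052 and 0.06 m and horizontal distance between each of black_weight, wood_knob and blue_stand below 0.009 m and z of black_weight in the frame of blue_stand between 0.012 and 0.02 m and z of wood_knob in the frame of blue_stand between 0.032 and 0.04 m); the robot touches nothing.
It fails at once if the glue jar is shifted by more than 20 mm or tipped over (distance of glue_jar from where it was at the start of the episode above 0.02 m or angle between glue_jar's own z axis and vertical above 0.4 rad).
It fails at once if the white tub is shifted by more than 20 mm or tipped over (distance of white_tub from where it was at the start of the episode above 0.02 m or angle between white_tub's own z axis and vertical above 0.4 rad).
It also fails if it takes over 128 s, if anything falls off the work surface, if the arm or the gripper's body presses on something with over 40 N, if the wrist force passes 120 N, or if a joint passes its speed limit or range.

## Working session

There is one attempt and no reset: what is moved stays moved. The work goes in short steps, Python scripts to look and compute and a shell command to move; the robot and the scene stay as the last step left them, time stands still between calls to the robot, and variables do not carry over. Pictures are saved under pics/ and viewed, at most 14 in all, crops included, and the job is handed in when it is done.

```bash
mkdir -p pics
cat > h.py <<'E'
import numpy as np, cv2
from bench import arm
names="steel_weight brass_weight black_weight orange_knob wood_knob red_stand blue_stand glue_jar white_tub".split()
def cam(name):
    s=arm.read_state(); p=arm.capture(name)
    if name=="wrist":
        T=np.array(p["T_tool_cam"]); R0=np.array(s["tcp_rot"]); 
        p["R"]=R0@T[:3,:3]; p["o"]=R0@T[:3,3]+np.array(s["tool_pos"])
    else: p["R"]=np.array(p["orientation"]); p["o"]=np.array(p["origin"])
    return p
def detect(name,p,cm=0.2):
    return [(round(d["confidence"],2),np.round(p["R"]@np.array(d["centre"])+p["o"],4)) for d in arm.spot_in(name,{k:v for k,v in p.items() if k not in("R","o")}) if d["confidence"]>cm]
E
python3 - <<'E'
from h import *
for c in ("top","scene"):
    p=cam(c); cv2.imwrite(f"pics/{c}0.png",p["frame"]); print(c,p["o"].round(3),p["R"].round(3).tolist(),np.array(p["mtx"]).round(1).tolist(),[k for k in p])
    for n in names:
        print(n,[(a,b.tolist()) for a,b in detect(n,p)])
print(arm.read_state())
E
```

```text
top [ 0.506 -0.019  0.81 ] [[0.007, 0.999, -0.053], [-1.0, 0.006, -0.01], [-0.01, 0.053, 0.999]] [[365.9, 0.0, 258.9], [0.0, 365.9, 192.6], [0.0, 0.0, 1.0]] ['frame', 'mtx', 'origin', 'orientation', 'shot', 'R', 'o']
steel_weight [(0.68, [0.6263, -0.0126, 0.0197]), (0.59, [0.4665, 0.094, 0.0229])]
brass_weight [(0.58, [0.4388, -0.2965, 0.0211])]
black_weight [(0.87, [0.4672, 0.0933, 0.018]), (0.66, [0.4202, 0.0006, 0.0215])]
orange_knob [(0.8, [0.4235, 0.2008, 0.0277]), (0.78, [0.4472, 0.2889, 0.0287])]
wood_knob [(0.82, [0.4541, -0.0935, 0.0309])]
red_stand [(0.98, [0.6183, 0.2076, 0.0182])]
blue_stand [(0.61, [0.598, -0.2471, 0.0152])]
glue_jar [(0.77, [0.5682, 0.1131, 0.0546])]
white_tub [(0.76, [0.5839, -0.0996, 0.0469]), (0.39, [0.4473, 0.2884, 0.0301])]
scene [0.984 0.551 0.839] [[-0.793, -0.452, 0.408], [0.609, -0.6, 0.518], [0.01, 0.659, 0.752]] [[421.5, 0.0, 252.6], [0.0, 421.5, 188.2], [0.0, 0.0, 1.0]] ['frame', 'mtx', 'origin', 'orientation', 'shot', 'R', 'o']
steel_weight [(0.69, [0.6324, -0.0086, 0.0169])]
brass_weight [(0.44, [0.4432, -0.296, 0.0194])]
black_weight [(0.
[... 509 characters left out ...]
     7.46283281e+01, -5.47284703e+00]), 'dq': array([ 0.0734393 , -0.07936566, -0.07255872, -0.05290384,  0.01976827,
        0.00617608]), 'effort': array([ 7.61524661e-04, -8.82029057e+01, -3.84259844e+01, -3.38583977e-04,
        9.75095063e-04, -4.99281342e-06]), 'tool_pos': array([ 0.26891222, -0.56422528,  0.23130809]), 'tcp_rot': array([[ 9.02695793e-01,  4.30279333e-01, -1.01613203e-05],
       [ 4.30279331e-01, -9.02695792e-01, -6.83691878e-05],
       [-3.85904296e-05,  5.73443721e-05, -9.99999998e-01]]), 'contact_force': array([-0.42051435,  0.26238214, -0.21759828]), 'wrist_torque': array([ 0.01221095,  0.04161459, -0.04887203]), 'gripper_force': 0.0, 'width': 0.9975665082948071}
```

View pics/top0.png

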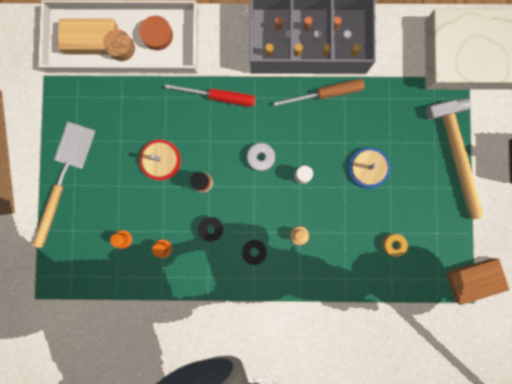

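View pics/scene0.png

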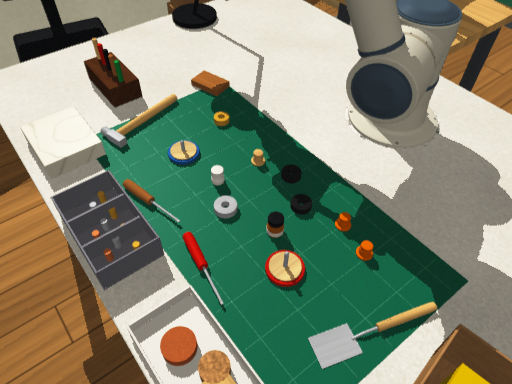

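The top view shows everything the job needs. Left is +y, so the orange knob is the one at (121,240) and the black weight the one at (210,229). The stands are at (160,160) and (370,167), steel at (261,157), wood at (300,236) and brass at (396,244). The scene view agrees. Next I'll move over the near side, square the tool to the world axes and look with the wrist camera.

```bash
python3 -m jog '{"series":[13.74,-7.37,0,0,0,4.25,1, 13.74,-7.37,0,0,0,4.25,1, 13.74,-7.37,0,0,0,4.25,1, 13.74,-7.37,0,0,0,4.25,1, 13.74,-7.37,0,0,0,4.25,1, 13.74,-7.37,0,0,0,4.25,1, 13.74,-7.37,0,0,0,4.25,1, 13.74,-7.37,0,0,0,4.25,1, 13.74,-7.37,0,0,0,4.25,1, 13.74,-7.37,0,0,0,4.25,1]}'
python3 - <<'E'
from h import *
p=cam("wrist"); cv2.imwrite("pics/w1.png",p["frame"]); print(p["o"].round(3),p["R"].round(3).tolist(),p["mtx"])
for n in names: print(n,[(a,b.tolist()) for a,b in detect(n,p)])
E
```

```text
t: 2.25
tool_pos: [0.4992, -0.251, 0.2313]
tcp_rot: [[1.0, -0.002, -0.0], [-0.002, -1.0, -0.0], [-0.0, 0.0, -1.0]]
contact_force: [1.1, 0.5, -0.5]
width: 0.999
gripper_force: 0.0
[ 0.574 -0.25   0.374] [[-0.001, 0.957, 0.291], [-1.0, -0.001, -0.001], [-0.001, -0.291, 0.957]] [[297.31863964   0.         254.20418587]
 [  0.         297.31863964 191.94523044]
 [  0.           0.           1.        ]]
steel_weight [(0.77, [0.6252, -0.0163, 0.0194])]
brass_weight []
black_weight [(0.85, [0.4213, -0.0069, 0.019]), (0.73, [0.4723, 0.0875, 0.0223])]
orange_knob [(0.63, [0.4234, 0.1911, 0.0043])]
wood_knob [(0.95, [0.4596, -0.1033, 0.0252])]
red_stand []
blue_stand [(0.75, [0.605, -0.2503, 0.0156])]
glue_jar [(0.65, [0.5712, 0.1004, 0.0341])]
white_tub [(0.9, [0.5854, -0.1122, 0.0513])]
```

View pics/w1.png

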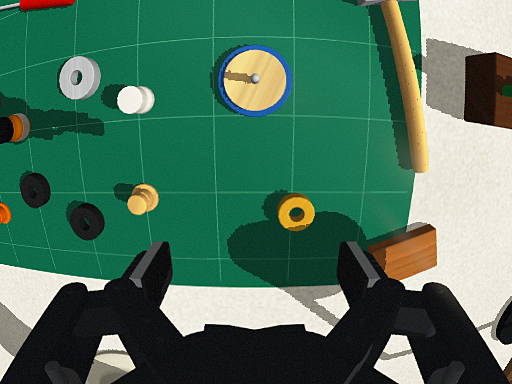

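The wrist view shows blue stand (255,80), steel (79,77), tub (135,99), wood knob (143,199), brass (296,212) and the blacks (35,190) and (86,221). I'll refine each position by matching the silhouette of the known solid.

```bash
cat >> h.py <<'E'
from scipy.optimize import least_squares
S=dict(steel_weight=[(30,0),(30,20)],brass_weight=[(24,0),(24,20)],black_weight=[(27,0),(27,20)],
 orange_knob=[(20,0),(20,6),(14,36)],wood_knob=[(20,0),(20,6),(14,36)],red_stand=[(45,0),(45,12)],blue_stand=[(45,0),(45,12)],
 glue_jar=[(21,0),(21,55)],white_tub=[(18,0),(18,45)])
a_=np.linspace(0,2*np.pi,72,endpoint=False)
def proj(P,p,wrist):
    c=(P-p["o"])@p["R"]; c=c*[1,-1,-1]; K=np.array(p["mtx"])
    if wrist:
        r=np.hypot(c[:,0],c[:,1]); th=np.arctan2(r,c[:,2]); uv=c[:,:2]*(th/np.maximum(r,1e-9))[:,None]
    else: uv=c[:,:2]/c[:,2:]
    return uv*[K[0,0],K[1,1]]+K[:2,2]
def hullof(n,xy,p,w,dz=0):
    P=np.vstack([np.c_[xy[0]+r*np.cos(a_)/1e3,xy[1]+r*np.sin(a_)/1e3,0*a_+z/1e3+dz] for r,z in S[n]])
    return cv2.convexHull(proj(P,p,w).astype(np.float32))
def cen(h): m=cv2.moments(h); return np.array([m["m10"],m["m01"]])/m["m00"],m["m00"]
def refine(n,xy,p,w,dz=0):
    hsv=cv2.cvtColor(p["frame"],cv2.COLOR_BGR2HSV).astype(int); H,Sa,V=hsv[...,0],hsv[...,1],hsv[...,2]
    m={"steel_weight":(Sa<60)&(V>70),"white_tub":(Sa<60)&(V>70),"black_weight":(Sa<110)&(V<70),
       "red_stand":(Sa>60)&((H<40)|(H>170))|(Sa<70)&(V>90),"blue_stand":(H>95)&(Sa>60)|(H<40)&(Sa>40)|(Sa<70)&(V>90)}.get(n,(Sa>80)&((H<38)|(H>170)))
    h0=hullof(n,xy,p,w,dz); c0,A0=cen(h0)
    win=np.zeros(m.shape,np.uint8); cv2.circle(win,tuple(int(v) for v in c0),int(1.7*np.sqrt(A0/np.pi)),1,-1)
    k,lab,st,ce=cv2.connectedComponentsWithStats((m&(win>0)).astype(np.uint8))
    if k<2: return None
    i=1+np.argmax(st[1:,4]); pts=np.argwhere(lab==i)[:,::-1].astype(np.float32)
    h=cv2.convexHull(np.vstack([pts+d for d in ([-.5,-.5],[.5,.5],[-.5,.5],[.5,-.5])]).astype(np.float32)); c,A=cen(h)
    s=least_squares(lambda q:cen(hullof(n,q/100,p,w,dz))[0]-c,np.array(xy)*100,diff_step=1e-2)
    return (s.x/100).round(4),round(A/cen(hullof(n,s.x/100,p,w,dz))[1],2)
E
python3 - <<'E'
from h import *
g=dict(steel_weight=(.627,-.013),brass_weight=(.439,-.297),black_weight=(.469,.092),orange_knob=(.448,.289),wood_knob=(.456,-.097),red_stand=(.62,.209),blue_stand=(.604,-.249),glue_jar=(.571,.113),white_tub=(.585,-.1))
for c in ("top","scene","wrist"):
    p=cam(c)
    for n in g:
        try: r=refine(n,g[n],p,c=="wrist")
        except Exception as e: r=e
        print(c,n,r)
E
```

```text
top steel_weight (array([ 0.627 , -0.0131]), 1.13)
top brass_weight (array([ 0.4367, -0.305 ]), 1.05)
top black_weight (array([0.4684, 0.0965]), 0.95)
top orange_knob (array([0.4444, 0.2905]), 1.16)
top wood_knob (array([ 0.455 , -0.0995]), 1.04)
top red_stand (array([0.6205, 0.21  ]), 1.08)
top blue_stand (array([ 0.6049, -0.2508]), 1.03)
top glue_jar (array([0.5659, 0.1038]), 0.46)
top white_tub (array([ 0.5873, -0.1056]), 1.15)
scene steel_weight (array([ 0.6266, -0.0145]), 1.0)
scene brass_weight (array([ 0.4368, -0.3049]), 1.04)
scene black_weight (array([0.468 , 0.0944]), 0.93)
scene orange_knob (array([0.4441, 0.2891]), 1.05)
scene wood_knob (array([ 0.4555, -0.1001]), 0.99)
scene red_stand (array([0.6195, 0.209 ]), 1.02)
scene blue_stand (array([ 0.605 , -0.2509]), 1.01)
scene glue_jar (array([0.5777, 0.1216]), 0.39)
scene white_tub (array([ 0.5872, -0.1053]), 0.96)
wrist steel_weight (array([ 0.6253, -0.0126]), 1.0)
wrist brass_weight (array([ 0.4361, -0.3033]), 1.0)
wrist black_weight (array([0.4668, 0.0967]), 0.95)
wrist orange_knob None
wrist wood_knob (array([ 0.4541, -0.0985]), 0.98)
wrist red_stand (array([0.5843, 0.1333]), 0.04)
wrist blue_stand (array([ 0.6035, -0.2501]), 1.01)
wrist glue_jar (array([0.5693, 0.1038]), 0.35)
wrist white_tub (array([ 0.586, -0.105]), 0.91)
```

```bash
python3 -m jog '{"series":[-1.27,-13.82,6.85,0,0,0,1, -1.27,-13.82,6.85,0,0,0,1, -1.27,-13.82,6.85,0,0,0,1, -1.27,-13.82,6.85,0,0,0,1, -1.27,-13.82,6.85,0,0,0,1, -1.27,-13.82,6.85,0,0,0,1, -1.27,-13.82,6.85,0,0,0,1, -1.27,-13.82,6.85,0,0,0,1, -1.27,-13.82,6.85,0,0,0,1, -1.27,-13.82,6.85,0,0,0,1]}'
python3 - <<'E'
from h import *
p=cam("wrist"); 
for n,q in dict(black_weight=(.468,.0955),orange_knob=(.4443,.2898),red_stand=(.62,.2095),steel_weight=(.6263,-.0135),glue_jar=(.572,.11)).items():
    print(n,refine(n,q,p,1))
E
```

```text
t: 4.15
tool_pos: [0.4687, 0.0944, 0.0606]
tcp_rot: [[1.0, -0.002, 0.001], [-0.002, -1.0, 0.0], [0.001, -0.0, -1.0]]
contact_force: [0.3, -0.7, -0.4]
width: 1.001
gripper_force: 0.0
black_weight (array([0.4671, 0.0956]), 0.97)
orange_knob (array([0.443 , 0.2906]), 0.97)
red_stand (array([0.606 , 0.2127]), 0.66)
steel_weight (array([ 0.6132, -0.0144]), 0.52)
glue_jar (array([0.5574, 0.1064]), 0.26)
```

```bash
python3 -m jog '{"series":[0,0,1.2,0,0,0,1, 0,0,2.1,0,0,0,1, 0,0,2.38,0,0,0,1, 0,0,2.38,0,0,0,1, 0,0,2.38,0,0,0,0, 0,0,2.38,0,0,0,0, 0,0,2.38,0,0,0,0, 0,0,2.38,0,0,0,0, 0,0,2.38,0,0,0,0, 0,0,2.38,0,0,0,0]}'
python3 -m jog '{"series":[0,0,-1.5,0,0,0,0, 0,0,-3.6,0,0,0,0, 0,0,-3.6,0,0,0,0]}'
```

```text
t: 5.45
tool_pos: [0.4685, 0.0954, 0.0017]
tcp_rot: [[1.0, -0.0, 0.002], [-0.0, -1.0, 0.0], [0.002, -0.0, -1.0]]
contact_force: [-2.1, -1.0, 21.1]
width: 0.6
gripper_force: 58.8
t: 5.82
tool_pos: [0.4699, 0.0957, 0.0938]
tcp_rot: [[1.0, -0.0, 0.006], [-0.0, -1.0, 0.0], [0.006, -0.0, -1.0]]
contact_force: [-0.3, -0.3, -3.7]
width: 0.601
gripper_force: 67.5
```

```bash
python3 -m jog '{"series":[5.46,13.84,0,0,0,0,0, 5.46,13.84,0,0,0,0,0, 5.46,13.84,0,0,0,0,0, 5.46,13.84,0,0,0,0,0, 5.46,13.84,0,0,0,0,0, 5.46,13.84,0,0,0,0,0, 5.46,13.84,0,0,0,0,0, 5.46,13.84,0,0,0,0,0, 5.46,13.84,0,0,0,0,0, 5.46,13.84,0,0,0,0,0, 5.46,13.84,0,0,0,0,0]}'
python3 - <<'E'
from h import *
p=cam("wrist"); cv2.imwrite("pics/w2.png",p["frame"])
s=arm.read_state();t=s["tool_pos"]
for dz in (-.002,0): print(refine("black_weight",t[:2],p,1,t[2]+dz))
print(refine("blue_stand",(.6045,-.2506),p,1))
E
```

```text
t: 7.2
tool_pos: [0.6045, -0.25, 0.0906]
tcp_rot: [[1.0, 0.0, -0.0], [0.0, -1.0, 0.0], [-0.0, -0.0, -1.0]]
contact_force: [-0.3, -1.2, -2.5]
width: 0.596
gripper_force: 67.5
(array([ 0.5902, -0.2495]), 2.16)
(array([ 0.5904, -0.2496]), 2.18)
(array([ 0.6059, -0.2492]), 0.95)
```

View pics/w2.png

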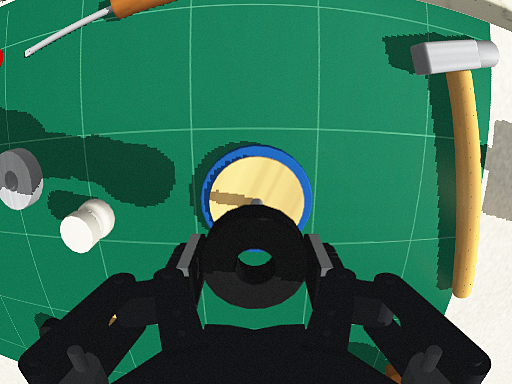

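```bash
python3 -m jog '{"series":[0,0,1.3,0,0,0,0, 0,0,2.2,0,0,0,0, 0,0,2.7,0,0,0,0, 0,0,2.88,0,0,0,0, 0,0,2.88,0,0,0,0]}'
python3 -m jog '{"series":[0,0,0,0,0,0,1, 0,0,0,0,0,0,1, 0,0,0,0,0,0,1, 0,0,-1.5,0,0,0,1, 0,0,-3.5,0,0,0,1, 0,0,-3.5,0,0,0,1]}'
python3 - <<'E'
from h import *
p=cam("scene"); print(refine("black_weight",(.6045,-.2506),p,0,.016)); f=p["frame"]; cv2.imwrite("pics/s3.png",cv2.resize(f[90:230,120:300],None,fx=3,fy=3))
E
```

```text
t: 7.88
tool_pos: [0.6048, -0.2507, 0.0189]
tcp_rot: [[1.0, -0.0, 0.0], [-0.0, -1.0, -0.0], [0.0, 0.0, -1.0]]
contact_force: [0.2, 0.3, -1.9]
width: 0.596
gripper_force: 67.5
t: 8.62
tool_pos: [0.6066, -0.2517, 0.1101]
tcp_rot: [[1.0, -0.0, 0.006], [-0.0, -1.0, -0.003], [0.006, 0.003, -1.0]]
contact_force: [0.2, 0.5, -0.9]
width: 0.999
gripper_force: 0.0
(array([ 0.6045, -0.2493]), 0.92)
```

View pics/s3.png

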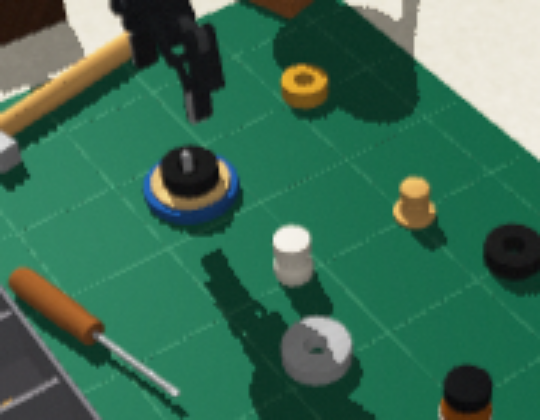

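Black is seated on the blue stand and flat: the crop at (190,170) shows the spindle through it. Wood knob next.

```bash
python3 -m jog '{"series":[-5.98,-6.04,1.2,0,0,0,1, -5.98,-6.04,1.2,0,0,0,1, -5.98,-6.04,1.2,0,0,0,1, -5.98,-6.04,1.2,0,0,0,1, -5.98,-6.04,1.2,0,0,0,1, -5.98,-6.04,1.2,0,0,0,1, -5.98,-6.04,1.2,0,0,0,1, -5.98,-6.04,2.6,0,0,0,1, -5.98,-6.04,3.6,0,0,0,1, -5.98,-6.04,3.8,0,0,0,1, -5.98,-6.04,3.8,0,0,0,1]}'
python3 -m jog '{"series":[0,0,0,0,0,0,0, 0,0,0,0,0,0,0, 0,0,0,0,0,0,0, 0,0,0,0,0,0,0, 0,0,0,0,0,0,0, 0,0,0,0,0,0,0, 0,0,0,0,0,0,0]}'
python3 -m jog '{"series":[0,0,-1.5,0,0,0,0, 0,0,-3.2,0,0,0,0, 0,0,-3.2,0,0,0,0, 0,0,-3.2,0,0,0,0]}'
python3 - <<'E'
from h import *
p=cam("wrist"); f=p["frame"]; t=arm.read_state()["tool_pos"]
for dz in(-.013,-.011): print(refine("wood_knob",t[:2],p,1,t[2]+dz))
cv2.polylines(f,[hullof("wood_knob",t[:2],p,1,t[2]-.011).astype(int)],True,(0,0,255)); cv2.imwrite("pics/w4.png",f)
E
```

```text
t: 10.05
tool_pos: [0.4553, -0.0998, 0.0112]
tcp_rot: [[1.0, -0.001, -0.0], [-0.001, -1.0, 0.0], [-0.0, -0.0, -1.0]]
contact_force: [0.3, 0.5, 0.5]
width: 0.999
gripper_force: 0.0
t: 10.92
tool_pos: [0.4552, -0.0996, 0.0116]
tcp_rot: [[1.0, -0.0, 0.001], [-0.0, -1.0, -0.0], [0.001, 0.0, -1.0]]
contact_force: [-1.0, 1.6, 13.3]
width: 0.307
gripper_force: 58.1
t: 11.42
tool_pos: [0.4549, -0.0995, 0.0909]
tcp_rot: [[1.0, -0.0, 0.0], [-0.0, -1.0, -0.0], [0.0, 0.0, -1.0]]
contact_force: [0.2, 0.3, 0.1]
width: 0.305
gripper_force: 59.3
(array([ 0.4531, -0.0982]), 0.94)
(array([ 0.4542, -0.0982]), 0.91)
```

View pics/w4.png

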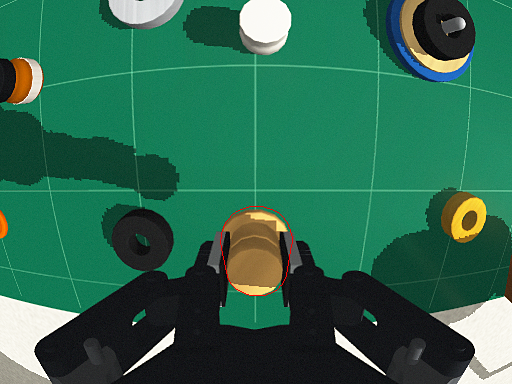

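```bash
python3 -m jog '{"series":[5.98,6.02,0,0,0,0,0, 5.98,6.02,0,0,0,0,0, 5.98,6.02,0,0,0,0,0, 5.98,6.02,0,0,0,0,0, 5.98,6.02,0,0,0,0,0, 5.98,6.02,0,0,0,0,0, 5.98,6.02,0,0,0,0,0, 5.98,6.02,0,0,0,0,0, 5.98,6.02,0.6,0,0,0,0, 5.98,6.02,1.2,0,0,0,0, 5.98,6.02,1.6,0,0,0,0, 5.98,6.02,1.7,0,0,0,0]}'
python3 -m jog '{"series":[0,0,0,0,0,0,0, 0,0,0,0,0,0,1, 0,0,0,0,0,0,1, 0,0,0,0,0,0,1, 0,0,-1,0,0,0,1, 0,0,-2.4,0,0,0,1, 0,0,-2.4,0,0,0,1]}'
python3 - <<'E'
from h import *
p=cam("scene"); print(refine("wood_knob",(.6045,-.2506),p,0,.036)); f=p["frame"]; cv2.imwrite("pics/s5.png",cv2.resize(f[90:230,120:300],None,fx=3,fy=3))
E
```

```text
t: 12.98
tool_pos: [0.6037, -0.2497, 0.0476]
tcp_rot: [[1.0, -0.0, -0.002], [-0.0, -1.0, 0.001], [-0.002, -0.001, -1.0]]
contact_force: [-8.9, 4.8, 21.1]
width: 0.308
gripper_force: 61.4
t: 13.85
tool_pos: [0.6059, -0.2508, 0.1112]
tcp_rot: [[1.0, -0.0, 0.004], [-0.0, -1.0, -0.002], [0.004, 0.002, -1.0]]
contact_force: [0.3, -0.2, -0.3]
width: 1.002
gripper_force: 0.0
(array([ 0.6052, -0.2476]), 1.1)
```

View pics/s5.png

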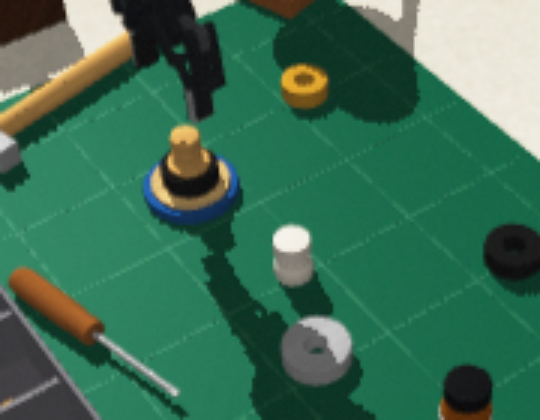

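The wooden knob is upright on the black weight. Steel next.

```bash
python3 -m jog '{"series":[0.88,-9.46,1.2,0,0,0,1, 0.88,-9.46,1.2,0,0,0,1, 0.88,-9.46,1.2,0,0,0,1, 0.88,-9.46,1.2,0,0,0,1, 0.88,-9.46,1.2,0,0,0,1, 0.88,-9.46,1.2,0,0,0,1, 0.88,-9.46,1.2,0,0,0,1, 0.88,-9.46,1.2,0,0,0,1, 0.88,-9.46,2.6,0,0,0,1, 0.88,-9.46,3.7,0,0,0,1, 0.88,-9.46,4.1,0,0,0,1, 0.88,-9.46,4.1,0,0,0,1]}'
python3 -m jog '{"series":[0,0,0,0,0,0,0, 0,0,0,0,0,0,0, 0,0,0,0,0,0,0, 0,0,0,0,0,0,0, 0,0,0,0,0,0,0]}'
python3 -m jog '{"series":[0,0,-1.5,0,0,0,0, 0,0,-3.8,0,0,0,0, 0,0,-3.8,0,0,0,0, 0,0,-3.8,0,0,0,0]}'
```

```text
t: 15.4
tool_pos: [0.6264, -0.0139, 0.006]
tcp_rot: [[1.0, -0.001, -0.001], [-0.001, -1.0, 0.0], [-0.001, -0.0, -1.0]]
contact_force: [-0.6, -0.7, 0.4]
width: 1.002
gripper_force: 0.0
t: 16.02
tool_pos: [0.6273, -0.0138, 0.0076]
tcp_rot: [[1.0, -0.0, 0.002], [-0.0, -1.0, -0.0], [0.002, 0.0, -1.0]]
contact_force: [-1.7, -0.7, 11.9]
width: 0.662
gripper_force: 62.2
t: 16.52
tool_pos: [0.6261, -0.0136, 0.1009]
tcp_rot: [[1.0, -0.0, -0.0], [-0.0, -1.0, 0.0], [-0.0, -0.0, -1.0]]
contact_force: [-0.2, -0.3, -4.5]
width: 0.658
gripper_force: 67.8
```

```bash
python3 -m jog '{"series":[-0.25,-8.92,0,0,0,0,0, -0.25,-8.92,0,0,0,0,0, -0.25,-8.92,0,0,0,0,0, -0.25,-8.92,0,0,0,0,0, -0.25,-8.92,0,0,0,0,0, -0.25,-8.92,0,0,0,0,0, -0.25,-8.92,0,0,0,0,0, -0.25,-8.92,0,0,0,0,0]}'
python3 - <<'E'
from h import *
p=cam("wrist"); f=p["frame"]; t=arm.read_state()["tool_pos"]
print(t,refine("red_stand",(.62,.2095),p,1))
for n,q,z in(("steel_weight",t[:2],t[2]-.0065),("red_stand",(.62,.2095),0)): cv2.polylines(f,[hullof(n,q,p,1,z).astype(int)],True,(255,0,255))
cv2.imwrite("pics/w6.png",f)
E
```

```text
t: 17.52
tool_pos: [0.6204, 0.2084, 0.1008]
tcp_rot: [[1.0, -0.002, -0.0], [-0.002, -1.0, -0.0], [-0.0, 0.0, -1.0]]
contact_force: [0.3, -0.0, -3.7]
width: 0.659
gripper_force: 67.8
[0.62046178 0.20861163 0.10097743] (array([0.5996, 0.21  ]), 1.62)
```

View pics/w6.png

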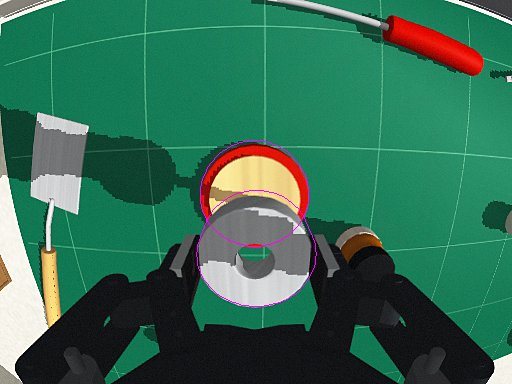

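```bash
python3 -m jog '{"series":[-0.03,0,1,0,0,0,0, -0.03,0,2,0,0,0,0, -0.03,0,2.7,0,0,0,0, -0.03,0,3.0,0,0,0,0, -0.03,0,3.1,0,0,0,0, -0.03,0,3.1,0,0,0,0]}'
python3 -m jog '{"series":[0,0,0,0,0,0,1, 0,0,0,0,0,0,1, 0,0,0,0,0,0,1, 0,0,-1.5,0,0,0,1, 0,0,-3.5,0,0,0,1, 0,0,-3.5,0,0,0,1, 0,0,-3.5,0,0,0,1]}'
python3 - <<'E'
from h import *
p=cam("scene"); print(refine("steel_weight",(.62,.2095),p,0,.016)); f=p["frame"]; cv2.imwrite("pics/s7.png",cv2.resize(f[190:330,190:370],None,fx=3,fy=3))
E
```

```text
t: 18.32
tool_pos: [0.62, 0.2095, 0.0242]
tcp_rot: [[1.0, -0.0, 0.001], [-0.0, -1.0, 0.0], [0.001, -0.0, -1.0]]
contact_force: [-1.5, 0.3, -4.1]
width: 0.66
gripper_force: 67.8
t: 19.2
tool_pos: [0.6194, 0.2094, 0.1109]
tcp_rot: [[1.0, -0.0, 0.0], [-0.0, -1.0, 0.0], [0.0, -0.0, -1.0]]
contact_force: [-0.0, 0.2, 0.3]
width: 1.0
gripper_force: 0.0
(array([0.6188, 0.2092]), 0.98)
```

View pics/s7.png

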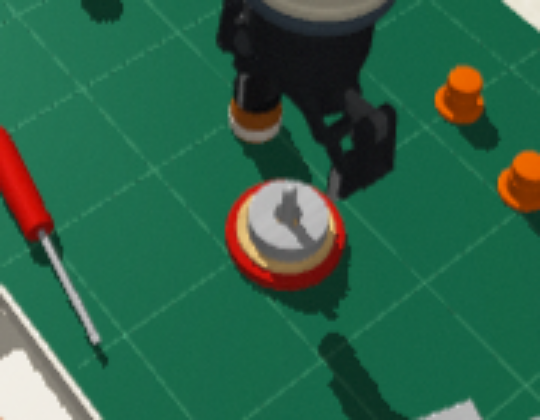

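```bash
python3 -m jog '{"series":[-7.32,20.55,1.4,0,0,0,1, -7.32,20.55,1.4,0,0,0,1, -7.32,20.55,1.4,0,0,0,1, -7.32,20.55,1.4,0,0,0,1, -7.32,20.55,1.4,0,0,0,1, -7.32,20.55,1.4,0,0,0,1, -7.32,20.55,1.4,0,0,0,1, -7.32,20.55,1.4,0,0,0,1, -7.32,20.55,1.4,0,0,0,1, -7.32,20.55,1.4,0,0,0,1, -7.32,20.55,1.4,0,0,0,1, -7.32,20.55,1.4,0,0,0,1]}'
python3 - <<'E'
from h import *
p=cam("wrist"); print(arm.read_state()["tool_pos"],refine("brass_weight",(.4365,-.3043),p,1))
E
```

```text
t: 20.75
tool_pos: [0.4366, -0.3031, 0.0757]
tcp_rot: [[1.0, 0.001, -0.001], [0.001, -1.0, 0.001], [-0.001, -0.001, -1.0]]
contact_force: [-0.6, -0.0, -0.2]
width: 0.997
gripper_force: 0.0
[ 0.43669147 -0.30315826  0.07586414] (array([ 0.4362, -0.3034]), 0.99)
```

```bash
python3 -m jog '{"series":[0,0,1.3,0,0,0,1, 0,0,2.4,0,0,0,1, 0,0,2.85,0,0,0,1, 0,0,2.85,0,0,0,1, 0,0,2.85,0,0,0,0, 0,0,2.85,0,0,0,0, 0,0,2.85,0,0,0,0, 0,0,2.85,0,0,0,0, 0,0,2.85,0,0,0,0, 0,0,2.85,0,0,0,0]}'
python3 -m jog '{"series":[0,0,-1.5,0,0,0,0, 0,0,-3.8,0,0,0,0, 0,0,-3.8,0,0,0,0, 0,0,-3.8,0,0,0,0]}'
```

```text
t: 22.05
tool_pos: [0.4369, -0.3047, 0.0059]
tcp_rot: [[1.0, -0.0, 0.001], [-0.0, -1.0, -0.001], [0.001, 0.001, -1.0]]
contact_force: [-1.2, 0.9, 14.7]
width: 0.53
gripper_force: 59.6
t: 22.55
tool_pos: [0.4362, -0.3041, 0.0997]
tcp_rot: [[1.0, -0.0, 0.0], [-0.0, -1.0, -0.0], [0.0, 0.0, -1.0]]
contact_force: [0.3, 0.4, -3.0]
width: 0.527
gripper_force: 64.7
```

```bash
python3 -m jog '{"series":[7.32,-20.54,0,0,0,0,0, 7.32,-20.54,0,0,0,0,0, 7.32,-20.54,0,0,0,0,0, 7.32,-20.54,0,0,0,0,0, 7.32,-20.54,0,0,0,0,0, 7.32,-20.54,0,0,0,0,0, 7.32,-20.54,0,0,0,0,0, 7.32,-20.54,0,0,0,0,0, 7.32,-20.54,0,0,0,0,0, 7.32,-20.54,0,0,0,0,0, 7.32,-20.54,0,0,0,0,0, 7.32,-20.54,0,0,0,0,0]}'
python3 -m jog '{"series":[0,0,0.8,0,0,0,0, 0,0,1.5,0,0,0,0, 0,0,2.0,0,0,0,0, 0,0,2.25,0,0,0,0, 0,0,2.32,0,0,0,0, 0,0,2.32,0,0,0,0]}'
python3 -m jog '{"series":[0,0,0,0,0,0,1, 0,0,0,0,0,0,1, 0,0,0,0,0,0,1, 0,0,-1,0,0,0,1, 0,0,-2.8,0,0,0,1, 0,0,-2.8,0,0,0,1, 0,0,-2.8,0,0,0,1]}'
python3 - <<'E'
from h import *
p=cam("scene"); print(refine("brass_weight",(.62,.2095),p,0,.036)); f=p["frame"]; cv2.imwrite("pics/s8.png",cv2.resize(f[190:330,190:370],None,fx=3,fy=3))
E
```

```text
t: 24.05
tool_pos: [0.619, 0.208, 0.0991]
tcp_rot: [[1.0, -0.001, -0.002], [-0.001, -1.0, -0.0], [-0.002, 0.0, -1.0]]
contact_force: [0.6, -0.1, -2.1]
width: 0.531
gripper_force: 64.7
t: 24.8
tool_pos: [0.6198, 0.2092, 0.0421]
tcp_rot: [[1.0, -0.0, 0.0], [-0.0, -1.0, 0.0], [0.0, -0.0, -1.0]]
contact_force: [-0.4, 0.9, -2.2]
width: 0.523
gripper_force: 64.7
t: 25.68
tool_pos: [0.6194, 0.2091, 0.1115]
tcp_rot: [[1.0, -0.0, -0.0], [-0.0, -1.0, -0.0], [-0.0, 0.0, -1.0]]
contact_force: [-1.2, -0.2, -0.6]
width: 0.996
gripper_force: 0.0
(array([0.6275, 0.2148]), 1.9)
```

View pics/s8.png

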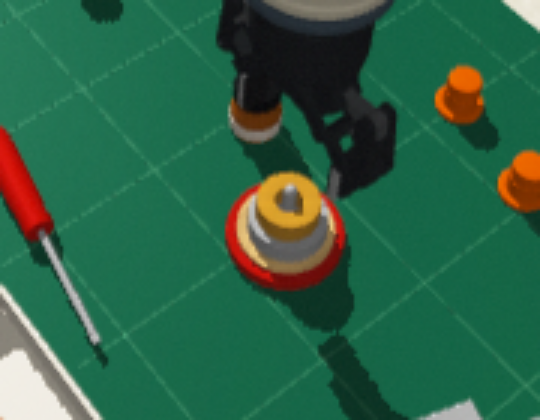

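Brass is seated around the spindle. Last is the orange knob, the left one.

```bash
python3 -m jog '{"series":[-7,-3.22,1.0,0,0,0,1, -7,-3.22,1.0,0,0,0,1, -7,-3.22,1.0,0,0,0,1, -7,-3.22,1.0,0,0,0,1, -7,-3.22,1.0,0,0,0,1, -7,-3.22,1.0,0,0,0,1, -7,-3.22,1.0,0,0,0,1, -7,-3.22,1.0,0,0,0,1, -7,-3.22,2.6,0,0,0,1, -7,-3.22,3.6,0,0,0,1, -7,-3.22,4.0,0,0,0,1, -7,-3.22,4.0,0,0,0,1]}'
python3 -m jog '{"series":[0,0,0,0,0,0,0, 0,0,0,0,0,0,0, 0,0,0,0,0,0,0, 0,0,0,0,0,0,0, 0,0,0,0,0,0,0, 0,0,0,0,0,0,0, 0,0,0,0,0,0,0]}'
python3 -m jog '{"series":[0,0,-1.5,0,0,0,0, 0,0,-3.8,0,0,0,0, 0,0,-3.8,0,0,0,0, 0,0,-3.8,0,0,0,0]}'
python3 - <<'E'
from h import *
p=cam("wrist"); t=arm.read_state()["tool_pos"]
for dz in(-.013,-.011): print(refine("orange_knob",t[:2],p,1,t[2]+dz))
E
```

```text
t: 27.22
tool_pos: [0.4446, 0.2896, 0.0116]
tcp_rot: [[1.0, -0.0, -0.001], [-0.0, -1.0, -0.0], [-0.001, 0.0, -1.0]]
contact_force: [0.8, -0.0, 0.5]
width: 0.994
gripper_force: 0.0
t: 28.1
tool_pos: [0.4448, 0.2898, 0.0124]
tcp_rot: [[1.0, -0.0, 0.001], [-0.0, -1.0, 0.0], [0.001, -0.0, -1.0]]
contact_force: [-1.0, -0.7, 11.3]
width: 0.31
gripper_force: 58.3
t: 28.6
tool_pos: [0.4445, 0.2897, 0.1069]
tcp_rot: [[1.0, -0.0, 0.0], [-0.0, -1.0, 0.0], [0.0, -0.0, -1.0]]
contact_force: [0.0, -0.8, -1.7]
width: 0.307
gripper_force: 59.3
(array([0.4423, 0.291 ]), 0.93)
(array([0.4434, 0.291 ]), 0.91)
```

```bash
python3 -m jog '{"series":[7,3.21,0,0,0,0,0, 7,3.21,0,0,0,0,0, 7,3.21,0,0,0,0,0, 7,3.21,0,0,0,0,0, 7,3.21,0,0,0,0,0, 7,3.21,0,0,0,0,0, 7,3.21,0,0,0,0,0, 7,3.21,0.5,0,0,0,0, 7,3.21,1.0,0,0,0,0, 7,3.21,1.35,0,0,0,0, 7,3.21,1.5,0,0,0,0, 7,3.21,1.5,0,0,0,0]}'
python3 -m jog '{"series":[0,0,0,0,0,0,1, 0,0,0,0,0,0,1, 0,0,0,0,0,0,1, 0,0,-1,0,0,0,1, 0,0,-2.8,0,0,0,1, -3,0,-4,0,0,0,1, -6,0,-5,0,0,0,1, -6,0,-5,0,0,0,1, -6,0,-5,0,0,0,1]}'
python3 - <<'E'
from h import *
p=cam("scene"); f=p["frame"]; t=cam("top")
for n,q,z in(("orange_knob",(.6195,.2094),.056),("wood_knob",(.6045,-.2506),.036)): print(n,refine(n,q,p,0,z),refine(n,q,t,0,z))
for n,q,z in(("orange_knob",(.6195,.2094),.056),("brass_weight",(.6195,.2094),.036),("wood_knob",(.6045,-.2506),.036)): cv2.polylines(f,[(hullof(n,q,p,0,z)*16).astype(int)],True,(255,0,255),1,cv2.LINE_AA,4)
cv2.imwrite("pics/s9.png",np.hstack([cv2.resize(f[190:330,220:350],None,fx=3,fy=3),cv2.resize(f[90:230,120:250],None,fx=3,fy=3)]))
E
```

```text
t: 30.15
tool_pos: [0.6196, 0.2094, 0.0691]
tcp_rot: [[1.0, -0.0, -0.0], [-0.0, -1.0, -0.0], [-0.0, 0.0, -1.0]]
contact_force: [-0.3, 0.1, -0.0]
width: 0.306
gripper_force: 59.5
t: 31.28
tool_pos: [0.468, 0.2096, 0.1954]
tcp_rot: [[1.0, 0.001, 0.001], [0.001, -1.0, 0.0], [0.001, -0.0, -1.0]]
contact_force: [0.5, 0.4, 0.8]
width: 0.999
gripper_force: 0.0
orange_knob (array([0.6259, 0.2142]), 1.88) (array([0.6209, 0.2079]), 2.19)
wood_knob (array([ 0.605 , -0.2476]), 1.11) (array([ 0.6024, -0.2448]), 2.36)
```

View pics/s9.png

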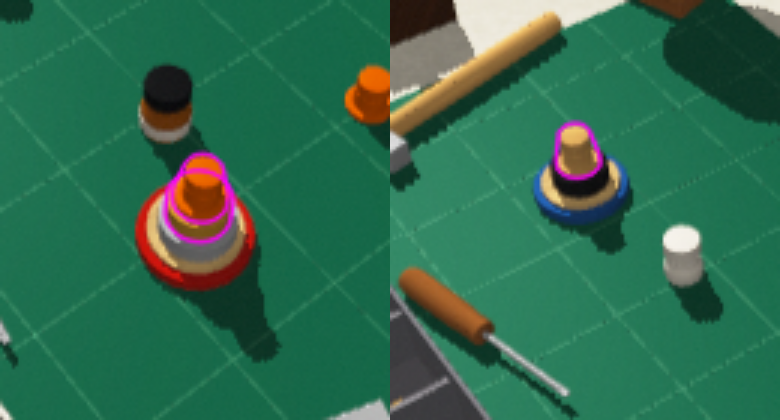

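Both stacks match their expected outlines, the jar and tub are still standing, and the arm is clear. Handing in.

```bash
python3 -c "
from bench import arm
print(arm.finish_job())"
```

```text
the job is handed in; nothing more can be done
None
```

Job handed in at about 31 s of the 128 s, with no verdict returned: in the last pictures both stands are stacked in the right order and upright, and the glue jar and white tub are still standing, apparently where they were.

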